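# Park the red yarn core at the top of its gutter

### The job

With the fingertips, gently push the red roller up its sloped gutter until it drops into the recess in front of the blue stop at the top, so that it stays there and does not roll back, then let go of it. Roll it along only: do not pinch it, lift it or fling it, and leave the plain wooden roller, the jar, the figurine and the mug where they are.

Things in the scene. Friction and masses are not known exactly. Their poses are not given: they have to be found in the camera images.
- deck: Tilted wooden deck of a fixed rack with two parallel gutters. Origin: middle of the deck, on the gutter-floor plane, 55 mm above the table. y points up the slope along the gutters (10 degrees above level), x is level across them, z is normal to the floor. Gutter centre lines at x = -55 and +55 mm, each 56 mm wide inside, side walls 16 mm high and 5 mm thick.
- low_stop (a point): On the floor at the inner face of the low stops, deck (0, -115, 0) mm. Each gutter's low stop is 12 mm high and 10 mm thick. The smooth gutter floor (deck z = 0) runs from here up to the step. The rack's base plate on the table measures 210 (deck x) by 280 (along the gutters) by 8 mm.
- step (a point): Upper edge of the step, deck (0, 55, 0) mm: here the gutter floors drop 6 mm into a recess that runs on to the blue top stop.
- top_stop (a point): On the floor plane at the inner face of the blue top stops, deck (0, 105, 0) mm; they stand 32 mm above it and are 10 mm thick. A roller dropped into the recess is caught between step and stop with 2 mm of play.
- pocket_near (a point): Where the centre of a parked roller lies in the gutter at x = -55 mm of the deck: at deck (-55, 74, 24) mm.
- pocket_far (a point): Where the centre of a parked roller lies in the gutter at x = +55 mm of the deck: at deck (55, 74, 24) mm.
- red_core: Red painted solid wooden roller (a bare yarn core), a cylinder 60 mm in diameter, 50 mm long, pale ends, 75 to 155 g, loose. Origin at its centre; its x axis is the cylinder axis, across the gutter. It starts against the low stop of either gutter (centre at deck y = -91 mm), its centre 30 mm above the gutter floor, and rolls back down if let go before the recess.
- plain_core: The same roller in unpainted pale wood, lying against the low stop of the other gutter; it stays there. Origin at its centre.
- paint_jar: Closed blue paint jar with a white cap, 56 mm in diameter, 75 mm high, standing by the far side of the rack. Origin at the centre of its underside.
- figurine: Small turned wooden figurine, 52 mm wide at the foot, 110 mm high, standing beyond the rack's high end. Origin at the centre of its underside.
- mug: White mug, 72 mm in diameter, 85 mm high, with a handle, standing beyond the rack's low end. Origin at the centre of its underside.
Things that resemble listed ones, but are neither listed nor needed, are in the scene too. What is shaped like the red_core but pink or purple is not meant.

How it is judged:
By the outcome, as a careful person would: the job done as asked, in the order asked, and still so for the second after the job is handed in, with the robot touching nothing.
It also fails if it takes over 38 s, if anything falls off the work surface, if the arm or the gripper's body presses on something with over 40 N, if the wrist force passes 120 N, or if a joint passes its speed limit or range.

### The arm

A 6-joint arm with a two-finger parallel gripper is mounted at the origin on the work surface. World frame = base frame: x ahead of the robot, y to its left, z up, the work surface at z = 0. Lengths are in mm, angles in rad, forces in N, time in s.
With the tool pointing down it reaches from about 350 to 875 mm from the base axis. Payload 4.2 kg.
Tool frame: the origin (TCP) lies at the very end of the fingers, on their centre line; the grasp point (between the pads) lies 19 mm behind it; z points along the fingers, y is the line along which they close (so a half turn about z gives the same grasp; the last joint's range is limited). The gripper opens to 85 mm and grips with 20 to 120 N. Pads are 22 mm wide; open, the fingers measure 114 mm over their backs; the gripper's body (76 mm by 85 mm) begins 54 mm behind the grasp point. The pads swing forward as they close: fully open they stand 13 mm farther back than shut.
Start: joints at [-0.909, 0.385, 0.008, 0, -1.194, -0.259], TCP at [245.01, -574.951, 231.312] pointing down, gripper open.
Joint ranges: [-3.14, 3.14], [-1.21, 2.06], [-1.07, 1.41], [-3.16, 2.05], [-2.99, -0.16], [-3.1, 3.1]. Speed limits (rad/s): [2.79, 2.79, 3.14, 3.14, 3.14, 3.14].

### API

Orientations are given as a unit quaternion [x, y, z, w].
In Python, from bench import arm gives the robot as it stands. The module is installed in compiled form; this text tells all that it offers.
- The arm moves only by the tool drive_tool, never from a script. Its argument "targets" is a list of rows, each a list of 5 numbers: the closure, from -1 (fully open) to 1 (shut), then the shift along the tool's x, y, z in mm, then the turn about the tool's z in degrees. In form: [[grip, tx, ty, tz, roll], ...]. A call has 1 to 12 rows; each row is the pose to reach, as a shift and turn from the pose commanded when the call began, along the tool's axes at that moment; what a row does not reach only later rows make up. A row lasts 1/10 s, in which the tool goes at most 50 mm and 8.59 degrees, less where a joint would pass 70% of its speed; a pose out of reach is approached as far as the arm can. A call with a gripper value outside its range is refused whole. The fingers move at their own pace and stop on an object; the grip force is fixed at half the most. Time passes only in rows, so rows that repeat a pose let the fingers close. It gives the time, the measured TCP pose, the force, the opening and the grip force at its end, in the units of the state.
- arm.read_state(): the state, without advancing time (a new reading comes with each control period).
- arm.get_image(name): name is "scene" or "top"; returns the picture (384x512x3 uint8, blue, green, red); there is no depth.
- arm.camera_params(name): a dict with "fov_y" (degrees; the focal length in pixels is half the picture's height over the tangent of half this angle, whatever the lens; pixels are square), "cx", "cy" (the principal point, pixels), "D" ([k1, k2, p1, p2, k3] as OpenCV has them; the pictures are not rectified), "rvec" (rotation vector, rad) and "tvec" (3), from world to camera coordinates, as OpenCV has them. Camera axes: x right, y down, z forward; pixel columns grow to the right and rows downward; lengths in mm; the calibration is good to about 2 mm. A picture is of the moment at which its call begins. camera_params takes no time and is no camera call.
- arm.job_done(): hands the job in; it is judged then, once.
The state is a dict: "clock": time; "joints": joint angles; "joint_vel": joint speeds; "joint_efforts": joint torques, N m; "position": TCP position; "ee_rot": TCP orientation; "contact_force": force on the tool from outside, world axes, zero at the start; "wrist_torque": the same for the moment, N m; "gripper_width": finger opening in mm; "grasp_force": force on a finger pad.
Only numpy, scipy, OpenCV 4.12 (cv2) and the standard library are available. Lean on these libraries where they do the work, as an engineer would, in place of code of your own. Each camera call takes 0.05 s, during which the arm holds its last target. There are 200 camera calls.

## Working session

There is one attempt and no reset: what is moved stays moved. The work goes in short steps, Python scripts to look and compute and a tool call to move; the robot and the scene stay as the last step left them, time stands still between calls to the robot, and variables do not carry over. Pictures are saved under pics/ and viewed, at most 10 in all, crops included, and the job is handed in when it is done.

Besides the shell and the picture viewer there is one more tool, called after "Call:" by a JSON object that holds its "method" and its "body". drive_tool: Moves the arm, as the interface text tells. Its arguments: {"type":"object","properties":{"targets":{"type":"array","items":{"type":"array","items":{"type":"number"}}}},"required":["targets"]}

```bash
mkdir -p pics; cat > h.py <<'E'
import numpy as np,cv2
from bench import arm
def cam(n):
    p=arm.camera_params(n); f=192/np.tan(np.radians(p["fov_y"]/2))
    K=np.array([[f,0,p["cx"]],[0,f,p["cy"]],[0,0,1.]])
    return K,np.array(p["D"],float),np.array(p["rvec"],float).reshape(3,1),np.array(p["tvec"],float).reshape(3,1)
def ray(n,uv):
    K,D,r,t=cam(n); R=cv2.Rodrigues(r)[0]
    q=cv2.undistortPoints(np.array(uv,float).reshape(-1,1,2),K,D).reshape(-1,2)
    d=np.c_[q,np.ones(len(q))]@R
    return (-R.T@t).ravel(),d/np.linalg.norm(d,axis=1)[:,None]
def onz(n,uv,z):
    c,d=ray(n,uv); return c+d*((z-c[2])/d[:,2])[:,None]
def proj(n,P):
    K,D,r,t=cam(n); return cv2.projectPoints(np.array(P,float).reshape(-1,1,3),r,t,K,D)[0].reshape(-1,2)
E
python3 - <<'E'
from h import *
for n in("scene","top"):
    cv2.imwrite(f"pics/{n}0.png",arm.get_image(n)); c,d=ray(n,[[256,192]]);print(n,c.round(),d.round(2))
print(arm.read_state())
E
```

```text
scene [ 862. -292.  752.] [[-0.43  0.36 -0.83]]
top [487. -19. 878.] [[ 0.08  0.03 -1.  ]]
{'clock': 0.1, 'joints': array([-9.09413172e-01,  3.85444024e-01,  6.75923189e-03, -4.33594848e-04,
       -1.19398612e+00, -2.58589512e-01]), 'joint_vel': array([ 1.56440436e-03, -2.60287655e-03,  3.71855799e-03, -1.49418561e-04,
        7.50797279e-05, -6.46196687e-04]), 'joint_efforts': array([-6.44721204e-04, -3.93317771e+01,  1.88928902e+01,  4.19793740e+00,
       -2.57624757e-03,  9.26406386e-06]), 'position': array([ 244.79879334, -574.49720318,  230.35141158]), 'ee_rot': array([-1.99959677e-01,  9.79803658e-01,  9.29326776e-04, -2.35530096e-04]), 'contact_force': array([-0.22602919,  0.18569252, -0.22506878]), 'wrist_torque': array([-0.00492366, -0.02057803, -0.05315395]), 'grasp_force': 0.0, 'gripper_width': 85.53823494324322}
```

View pics/scene0.png

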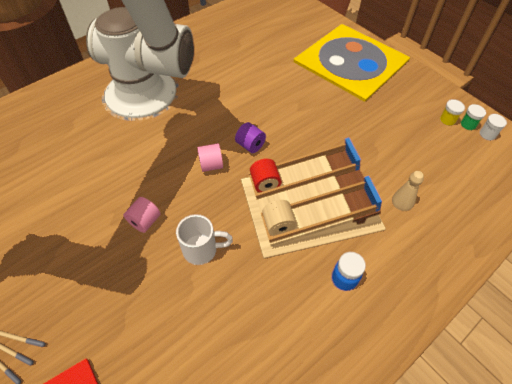

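View pics/top0.png

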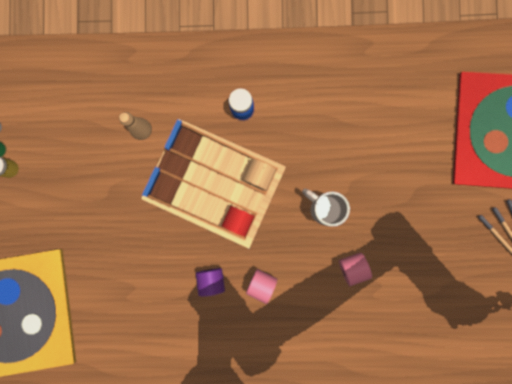

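The scene view shows the red roller at (265,175) in the gutter nearer the robot. In the top view it is at (239,220), with its blue stop at (152,181) and the other stop at (173,134). The plain roller is at (259,173).

```bash
cat > fit.py <<'E'
from h import *
def blobs(n,kind,im):
    h=cv2.cvtColor(im,cv2.COLOR_BGR2HSV)
    m=cv2.inRange(h,(100,130,50),(125,255,255)) if kind=="b" else cv2.inRange(h,(0,190,60),(6,255,255))|cv2.inRange(h,(175,190,60),(180,255,255))
    k,l,s,c=cv2.connectedComponentsWithStats(m); return [(c[i].round(1),s[i]) for i in range(1,k) if s[i][4]>40],l
E
python3 - <<'E'
from fit import *
for n in("scene","top"):
    im=cv2.imread(f"pics/{n}0.png")
    for k in "br":
        for c,s in blobs(n,k,im)[0]: print(n,k,c,s)
# manual base-plate outer corners (top), z=8
print(onz("top",[[285,167],[249,247],[142,199],[180,121]],8).round(0))
t=cv2.imread("pics/top0.png")[105:260,130:300]; s=cv2.imread("pics/scene0.png")[130:260,230:400]
cv2.imwrite("pics/c0.png",np.vstack([cv2.resize(t,(510,310),interpolation=2)[:,:],cv2.resize(s,(510,290),interpolation=2)]))
cv2.imwrite("pics/t0.png",cv2.resize(t,(680,600)[:1]+(600,),interpolation=2))
E
```

```text
scene b [367.7  64.7] [358  59  20  12 182]
scene b [351.7 152.2] [346 139  14  26 182]
scene b [371.7 192. ] [365 177  16  31 234]
scene b [343.3 280.3] [332 264  30  26 313]
scene r [263.7 171.5] [250 159  31  33 560]
scene r [ 75.8 374.7] [ 44 359  54  25 721]
top b [509.  106.5] [506  97   6  20  94]
top b [243.5 113.8] [233 106  20  13 107]
top b [173.1 135.2] [166 122  15  27 133]
top b [151.4 181.7] [144 169  15  26 134]
top b [  8.6 291. ] [  0 279  20  26 440]
top r [475. 131.] [ 454   73   58  115 2879]
top r [238.  221.3] [223 208  29  27 425]
[[610. -58.   8.]
 [426.  29.   8.]
 [541. 279.   8.]
 [725. 189.   8.]]
```

View pics/t0.png

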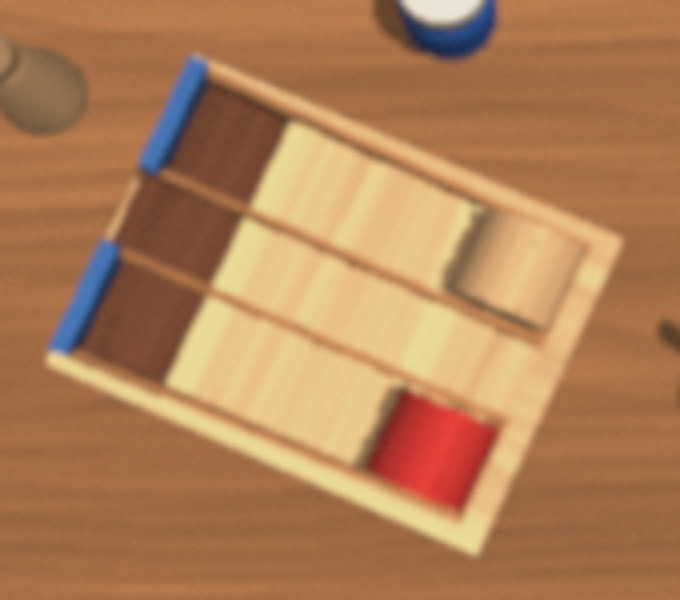

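The crop shows the plate corners at top pixels (285,167), (249,248) and (142,198), and the stop tops at (151,182) and (173,135). The red roller is in the near gutter (deck x = -55).

```bash
cat >> fit.py <<'E'
import os
def deck():
    a=np.load("deck.npy"); return a[:,:3],a[:,3]
E
python3 - <<'E'
from fit import *
B=onz("top",[[150.7,181.7],[173.3,134.7]],105.6)
C=onz("top",[[285.3,167],[249.4,247.7],[142,198.3]],8)
print(B.round(1),C.round(1),np.linalg.norm(B[0]-B[1]),np.linalg.norm(C[0]-C[1]),np.linalg.norm(C[2]-C[1]))
x=(B[1]-B[0]); x2=C[0]-C[1]; u=C[2]-C[1]
an=[np.arctan2(x[1],x[0]),np.arctan2(x2[1],x2[0]),np.arctan2(u[1],u[0])-np.pi/2]
print(np.degrees(an)); a=np.average(an,weights=[1,2,2.6])
s,c=np.sin(np.radians(10)),np.cos(np.radians(10))
X=np.array([np.cos(a),np.sin(a),0]);U=np.array([-np.sin(a),np.cos(a),0]);Z=np.array([0,0,1.])
R=np.c_[X,c*U+s*Z,c*Z-s*U]
o1=B.mean(0)-R@[0,110,32]; o2=(C[0]+C[2])/2
r=onz("top",[[238,221.3]],55-91*s+45*c); o3=r[0]-R@[-55,-91,45]
print("origins",o1.round(1),o2.round(1),o3.round(1))
o=(o1+o3)/2; o[2]=55
np.save("deck.npy",np.c_[R,o])
W=lambda *p:R@np.array(p)+o
for p in[(-55,-91,30),(-55,74,24),(-55,-119,0)]:print(p,W(*p).round(1))
print("yaw",np.degrees(a))
# two-view check of red roller
print(proj("scene",[W(-55,-91,30),W(-55,110,32),W(55,110,32)]),proj("top",[W(-55,-91,60)]))
E
```

```text
[[571.  227.4 105.6]
 [669.3 179.6 105.6]] [[609.9 -58.4   8. ]
 [424.   28.3   8. ]
 [542.9 279.    8. ]] 109.31673621252499 205.10012674143724 277.42487816912666
[-25.92305302 -25.00977619 -25.37605442]
origins [576.2 110.6  55. ] [576.4 110.3   8. ] [576.8 112.1  55. ]
(-55, -91, 30) [486.2  49.2  68.7]
(-55, 74, 24) [556.2 197.   91.5]
(-55, -119, 0) [476.6  29.   34.3]
yaw -25.342919088063404
[[264.20398732 174.63246408]
 [351.44984091 147.53635113]
 [371.65827505 187.47221557]] [[238.90722311 221.97817605]]
```

Call:
{"method": "drive_tool", "body": {"targets": [[1,-15,16,0,-3],[1,-45,47,0,-7],[1,-80,83,0,-12],[1,-115,120,0,-17],[1,-150,156,0,-22],[1,-185,193,0,-27],[1,-220,229,0,-32],[1,-255,266,0,-37],[1,-290,302,0,-41.6],[1,-325,338,0,-41.6],[1,-360,375,0,-41.6],[1,-390,406,0,-41.6]]}}

```text
clock: 1.3
position: [444.7, -46.4, 231.3]
ee_rot: [-0.535, 0.845, 0.0, 0.0]
contact_force: [0.8, -1.0, 0.4]
gripper_width: 0.3
grasp_force: 0.0
```

Call:
{"method": "drive_tool", "body": {"targets": [[1,0,0,0,0],[1,0,0,0,0],[1,0,0,0,0],[1,0,0,0,0]]}}

```text
clock: 1.7
position: [444.1, -49.7, 231.2]
ee_rot: [-0.534, 0.845, 0.0, -0.0]
contact_force: [0.5, -0.3, 0.1]
gripper_width: -0.2
grasp_force: 0.0
```

```bash
cat > where.py <<'E'
from fit import *
from scipy.spatial.transform import Rotation as Ro
R,o=deck(); s=arm.read_state(); p=s["position"]; T=Ro.from_quat(s["ee_rot"]).as_matrix()
U=R[:,1]*[1,1,0];U/=np.linalg.norm(U)
print("t",s["clock"],"tcp",p.round(1),"deck",(R.T@(p-o)).round(1),"F",s["contact_force"].round(1),"w",s["gripper_width"])
print("tool x.U",(T[:,0]@U).round(4),"y.U",(T[:,1]@U).round(4),"tz",T[:,2].round(3))
tgt=R@[-55,-91,30]+o-53*U; tgt[2]=58
print("to approach (tool)",(T.T@(tgt-p)).round(1),"push per deck mm",(T.T@R[:,1]).round(3))
E
python3 where.py
```

```text
t 1.7 tcp [444.1 -49.7 231.2] deck [ -50.7 -168.5  208.6] F [ 0.5 -0.3  0.1] w -0.19198282296041844
tool x.U -1.0 y.U 0.0017 tz [-0. -0. -1.]
to approach (tool) [-54.4   4.3 173.2] push per deck mm [-0.985  0.002 -0.174]
```

Call:
{"method": "drive_tool", "body": {"targets": [[1,-20,2,15,0],[1,-40,4,40,0],[1,-54,4,70,0],[1,-54,4,100,0],[1,-54,4,125,0],[1,-54,4,145,0],[1,-54,4,160,0],[1,-54,4,170,0],[1,-54,4,173,0],[1,-54,4,173,0],[1,-54,4,173,0]]}}

```text
clock: 2.8
position: [464.7, 1.9, 59.0]
ee_rot: [-0.535, 0.845, -0.0, 0.001]
contact_force: [-0.2, -0.2, 0.0]
gripper_width: 0.1
grasp_force: 0.0
```

```bash
python3 where.py; python3 - <<'E'
from fit import *
a=arm.get_image("top")[120:300,140:320];b=arm.get_image("scene")[110:290,210:390]
cv2.imwrite("pics/a1.png",np.hstack([cv2.resize(a,(400,400),interpolation=2),cv2.resize(b,(400,400),interpolation=2)]))
E
```

```text
t 2.8 tcp [464.7   1.9  59. ] deck [ -54.1 -143.8   29.5] F [-0.2 -0.2  0. ] w 0.11781731509193041
tool x.U -1.0 y.U -0.0001 tz [ 0.002  0.    -1.   ]
to approach (tool) [1.1 0.9 1. ] push per deck mm [-0.985 -0.    -0.173]
```

View pics/a1.png

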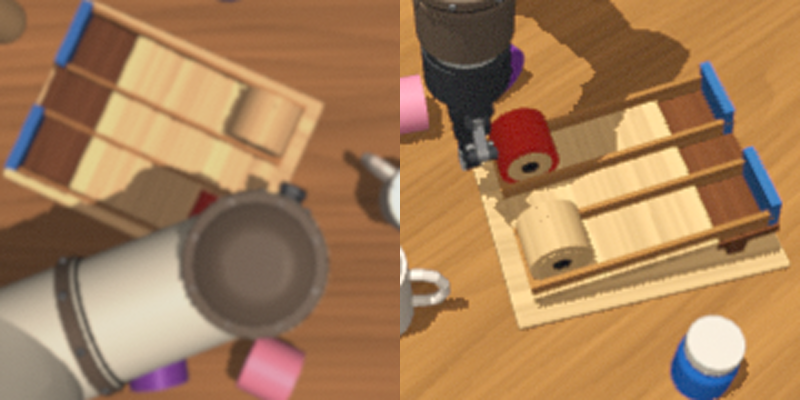

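The left view shows the arm over the low end. In the right view the fingertips at (475,150) stand just behind the red roller at (523,145), so I'll push it slowly up the slope.

Call:
{"method": "drive_tool", "body": {"targets": [[1,-2,0,-0.4,0],[1,-5,0,-0.9,0],[1,-8,0,-1.4,0],[1,-11,0,-2,0],[1,-14,0,-2.5,0],[1,-18,0,-3.2,0],[1,-22,0,-3.9,0],[1,-26,0,-4.6,0],[1,-30,0,-5.3,0],[1,-34,0,-6,0],[1,-38,0,-6.7,0],[1,-42,0,-7.4,0]]}}

```text
clock: 4.1
position: [482.2, 40.2, 65.8]
ee_rot: [-0.535, 0.845, -0.0, -0.0]
contact_force: [-1.2, -2.0, 2.1]
gripper_width: -0.3
grasp_force: 1.4
```

```bash
cat > look.py <<'E'
from fit import *
R,o=deck()
im=arm.get_image("scene"); cv2.imwrite("pics/last.png",im)
h=cv2.cvtColor(im,cv2.COLOR_BGR2HSV); m=cv2.inRange(h,(0,170,50),(6,255,255))|cv2.inRange(h,(175,170,50),(180,255,255)); m[300:]=0
k,l,s,c=cv2.connectedComponentsWithStats(m); i=1+np.argmax(s[1:,4]); print("red",c[i].round(1),s[i])
for y in range(-91,80,15): print(y,proj("scene",[R@[-55,y,30]+o]).round(0).tolist()[0],end=" ")
print()
E
python3 where.py; python3 look.py
```

```text
t 4.1 tcp [482.2  40.2  65.8] deck [ -54.7 -101.2   28.8] F [-1.2 -2.   2.1] w -0.2896261434137895
tool x.U -1.0 y.U -0.0004 tz [-0. -0. -1.]
to approach (tool) [43.2  0.3  7.8] push per deck mm [-0.985 -0.    -0.174]
red [279.8 167.9] [267 155  28  33 421]
-91 [264.0, 175.0] -76 [271.0, 173.0] -61 [277.0, 171.0] -46 [284.0, 169.0] -31 [290.0, 167.0] -16 [297.0, 165.0] -1 [303.0, 163.0] 14 [310.0, 161.0] 29 [316.0, 159.0] 44 [323.0, 157.0] 59 [329.0, 155.0] 74 [336.0, 153.0]
```

Call:
{"method": "drive_tool", "body": {"targets": [[1,-3,0,-0.3,0],[1,-7,0,-0.6,0],[1,-11,0,-0.9,0],[1,-15,0,-1.3,0],[1,-19,0,-1.7,0],[1,-23,0,-2,0],[1,-27,0,-2.4,0],[1,-31,0,-2.8,0],[1,-35,0,-3.1,0],[1,-39,0,-3.5,0],[1,-43,0,-3.8,0],[1,-47,0,-4.2,0]]}}

```text
clock: 5.35
position: [502.3, 82.7, 69.9]
ee_rot: [-0.535, 0.845, 0.0, -0.0]
contact_force: [-1.4, -2.4, 1.8]
gripper_width: 0.0
grasp_force: 1.4
```

Call:
{"method": "drive_tool", "body": {"targets": [[1,-4,0,-0.7,0],[1,-8,0,-1.4,0],[1,-12,0,-2.1,0],[1,-16,0,-2.8,0],[1,-20,0,-3.5,0],[1,-24,0,-4.2,0],[1,-28,0,-4.9,0],[1,-32,0,-5.6,0],[1,-36,0,-6.3,0],[1,-39,0,-6.9,0],[1,-41,0,-7.2,0]]}}

```text
clock: 6.45
position: [520.0, 119.9, 77.2]
ee_rot: [-0.535, 0.845, -0.0, 0.0]
contact_force: [-1.6, -2.0, 2.5]
gripper_width: 0.0
grasp_force: 1.4
```

```bash
python3 where.py; python3 look.py
```

```text
t 6.45 tcp [520.  119.9  77.2] deck [-54.7 -12.4  24.7] F [-1.6 -2.   2.5] w 0.049267487601651505
tool x.U -1.0 y.U -0.0006 tz [ 0.  0. -1.]
to approach (tool) [131.3   0.4  19.2] push per deck mm [-0.985 -0.001 -0.173]
red [323.5 154.5] [314 143  21  28 267]
-91 [264.0, 175.0] -76 [271.0, 173.0] -61 [277.0, 171.0] -46 [284.0, 169.0] -31 [290.0, 167.0] -16 [297.0, 165.0] -1 [303.0, 163.0] 14 [310.0, 161.0] 29 [316.0, 159.0] 44 [323.0, 157.0] 59 [329.0, 155.0] 74 [336.0, 153.0]
```

Call:
{"method": "drive_tool", "body": {"targets": [[1,-3,0,-0.5,0],[1,-6,0,-1,0],[1,-9,0,-1.6,0],[1,-12,0,-2.1,0],[1,-15,0,-2.6,0],[1,-18,0,-3.2,0],[1,-21,0,-3.7,0],[1,-24,0,-4.2,0],[1,-27,0,-4.8,0],[1,-29,0,-5.1,0],[1,-31,0,-5.5,0],[1,-33,0,-5.8,0]]}}

```text
clock: 7.7
position: [534.5, 150.3, 82.9]
ee_rot: [-0.535, 0.845, 0.0, 0.001]
contact_force: [-0.4, -0.0, 0.5]
gripper_width: 0.3
grasp_force: 0.0
```

```bash
python3 where.py; python3 look.py; python3 -c "
import cv2
cv2.imwrite('pics/l1.png',cv2.resize(cv2.imread('pics/last.png')[100:240,230:400],(680,560),interpolation=2))"
```

```text
t 7.7 tcp [534.5 150.3  82.9] deck [-54.6  21.8  24.4] F [-0.4 -0.   0.5] w 0.26898700778266543
tool x.U -1.0 y.U -0.0007 tz [ 0.001  0.001 -1.   ]
to approach (tool) [165.1   0.5  24.6] push per deck mm [-0.985 -0.001 -0.172]
red [336.4 153.4] [321 139  29  33 304]
-91 [264.0, 175.0] -76 [271.0, 173.0] -61 [277.0, 171.0] -46 [284.0, 169.0] -31 [290.0, 167.0] -16 [297.0, 165.0] -1 [303.0, 163.0] 14 [310.0, 161.0] 29 [316.0, 159.0] 44 [323.0, 157.0] 59 [329.0, 155.0] 74 [336.0, 153.0]
```

View pics/l1.png

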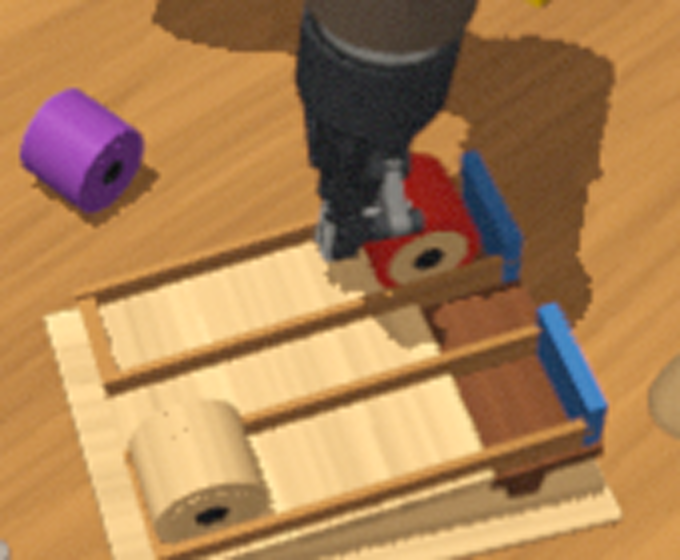

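The picture shows the red roller at (420,235) in the recess against the blue stop, and the contact force is zero. I'll back off and rise.

Call:
{"method": "drive_tool", "body": {"targets": [[1,4,0,0,0],[1,10,0,0,0],[1,18,0,0,0],[1,26,0,0,0],[1,34,0,-5,0],[1,40,0,-20,0],[1,40,0,-45,0],[1,40,0,-75,0],[1,40,0,-105,0],[1,40,0,-130,0],[1,40,0,-145,0],[1,40,0,-150,0]]}}

```text
clock: 8.95
position: [517.3, 112.9, 235.4]
ee_rot: [-0.535, 0.845, -0.0, 0.002]
contact_force: [0.4, -0.6, 0.1]
gripper_width: -0.1
grasp_force: 0.0
```

Call:
{"method": "drive_tool", "body": {"targets": [[1,20,0,0,0],[1,50,0,0,0],[1,85,0,0,0],[1,120,0,0,0],[1,145,0,0,0],[1,155,0,0,0],[1,155,0,0,0],[1,155,0,0,0]]}}

```text
clock: 9.75
position: [450.4, -27.0, 232.6]
ee_rot: [-0.535, 0.845, 0.0, -0.0]
contact_force: [-0.6, -0.6, -0.6]
gripper_width: 0.1
grasp_force: 0.0
```

```bash
python3 where.py; python3 look.py; python3 -c "
import cv2
cv2.imwrite('pics/l2.png',cv2.resize(cv2.imread('pics/last.png')[100:300,170:430],(780,600),interpolation=2))"
```

```text
t 9.75 tcp [450.4 -27.  232.6] deck [ -54.7 -145.4  206. ] F [-0.6 -0.6 -0.6] w 0.11188080185895981
tool x.U -1.0 y.U -0.0001 tz [-0. -0. -1.]
to approach (tool) [-31.1   0.3 174.6] push per deck mm [-0.985 -0.    -0.174]
red [334.6 151.2] [320 138  33  33 595]
-91 [264.0, 175.0] -76 [271.0, 173.0] -61 [277.0, 171.0] -46 [284.0, 169.0] -31 [290.0, 167.0] -16 [297.0, 165.0] -1 [303.0, 163.0] 14 [310.0, 161.0] 29 [316.0, 159.0] 44 [323.0, 157.0] 59 [329.0, 155.0] 74 [336.0, 153.0]
```

View pics/l2.png

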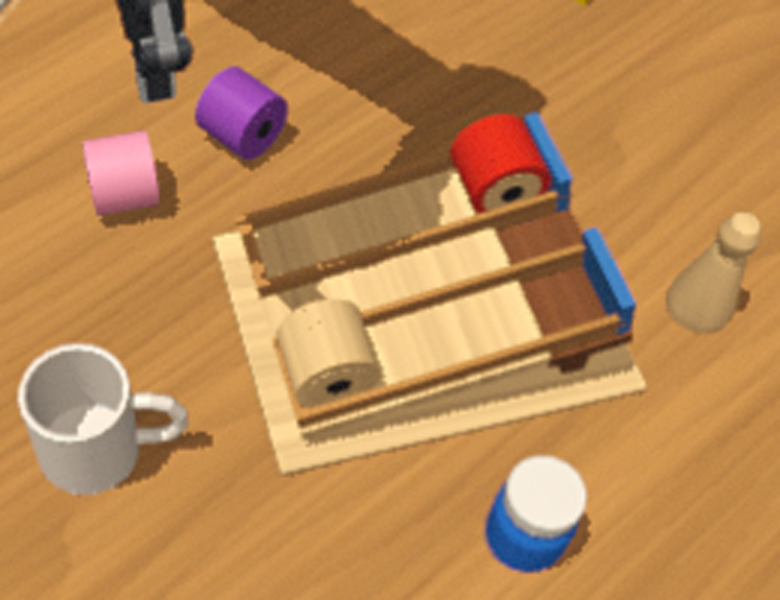

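The red roller is parked at (500,163) in front of its blue stop. The other things are where they were, and the gripper is clear.

```bash
python3 -c "
from bench import arm
print(arm.job_done())"
```

```text
the job is handed in; nothing more can be done
None
```

The red roller is parked in the recess in front of the blue stop and let go, nothing else was moved, and I handed the job in after about 10 s of robot time (38 s allowed).

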